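Lay the round media bottle on the roller mixer

TASK

Lift the round bottle out of the steel carrier and stand it upright on the bench. Then take it again by its glass body rather than by the cap, and lay it on its side on the roller mixer, lengthwise in a free gap between two rollers with its cap at either end: let it settle onto both rollers before you let go. Leave the two square bottles standing in the carrier, the tube that is already on the mixer where it lies, and the rest of the bench undisturbed.

Things in the scene. Friction and masses are not known exactly. Their poses are not given: they have to be found in the camera images.
- bottle: round screw-capped amber glass bottle, about 220 g. Straight body 56 mm in diameter up to 62 mm, then a short shoulder and a neck 37 mm in diameter; blue cap 46 mm in diameter from 76 to 100 mm, the overall height. Origin at the centre of the underside, z along its axis towards the cap. It starts upright in any of the carrier's three compartments, and only the shoulder and cap stand clear of the carrier's walls.
- bottle_cap: the round bottle's screw cap (46 mm in diameter, 24 mm high), fixed tight on the bottle; origin at the centre of its underside, on the bottle's axis 76 mm above the bottle's underside; z towards the top
- bottle_mid (a point): point on the round bottle's axis 35 mm above its underside, inside the straight body
- carrier: stainless bottle carrier, 222 mm long (250 mm over the end lips) and 76 mm wide, walls 66 mm high, floor 8 mm thick, three open compartments in a row at -72, 0 and +72 mm along its x axis, each about 70 mm square. It does not move. Origin at the centre of the underside; x along the row
- square_a: square screw-capped amber bottle, 60 x 60 mm with square shoulders at 84 mm, 122 mm high with a 46 mm cap, so taller than the round one; upright in the carrier; origin at the centre of the underside
- square_b: another bottle like square_a, upright in the carrier; origin at the centre of the underside
- mixer: bench roller mixer, off: five black rubber rollers (locked, rigid), 28 mm in diameter, 240 mm long, along its y axis at x = -84, -42, 0, 42, 84 mm, tops 92 mm high. White drive housing at the +y end (y 128 to 204, 119 mm high), cheek at the -y end (to y -141, 102 mm high); 222 mm wide in x. Fixed. Origin on the bench below mid-rollers; x away from the robot, y to its left (turned up to 15 degrees)
- gap_1 (a point): first gap between two rollers, the one nearest the robot (mixer x = -63 mm): the point, 114.4 mm above the bench at mid-length of the rollers, where the round bottle's axis lies when it rests in this gap; axes as the mixer's
- gap_2 (a point): the same for the second gap (mixer x = -21 mm)
- gap_3 (a point): the same for the third gap (mixer x = +21 mm)
- tube: capped plastic tube, 30 mm in diameter and 115 mm long, already lying along y in the mixer's far gap (x = +63 mm); origin on its axis near mid-length
- petri_1: closed culture dish, 91 mm in diameter and 15.5 mm high, lowest of a stack of three on the near side of the bench; origin at the centre of the underside
- petri_2: middle dish of that stack; origin at the centre of the underside
- petri_3: top dish of that stack; origin at the centre of the underside
- burner: unlit laboratory gas burner, base 80 mm in diameter, 137 mm high, towards the back; origin at the centre of the underside
Not all that is in view belongs to the job. Leave any yellow look-alike of the square_b alone.

How it is judged:
By the outcome, as a careful person would: the job done as asked, in the order asked, and still so for the second after the job is handed in, with the robot touching nothing.
It also fails if it takes over 62 s, if anything falls off the work surface, if the arm or the gripper's body presses on something with over 40 N, if the wrist force passes 120 N, or if a joint passes its speed limit or range.

ROBOT

A 7-joint arm with a two-finger parallel gripper is mounted at the origin on the work surface. World frame = base frame: x ahead of the robot, y to its left, z up, the work surface at z = 0. Lengths are in m, angles in rad, forces in N, time in s.
With the tool pointing down it reaches from about 0.35 to 0.9 m from the base axis. Payload 8.1 kg.
Tool frame: the origin (TCP) lies on the centre line of the jaws, within the pads' length; the fingertips stand 22 mm ahead of it and the grasp point (between the pads) lies 3 mm ahead of it (manip.tip_extent is the distance from the TCP to the fingertips, in m); z points along the fingers, y is the line along which they close (so a half turn about z gives the same grasp; the last joint's range is limited). The gripper opens to 85 mm and grips with 20 to 120 N. Pads are 22 mm wide; open, the fingers measure 114 mm over their backs; the gripper's body (76 mm by 85 mm) begins 54 mm behind the grasp point. The pads swing forward as they close: fully open they stand 13 mm farther back than shut.
Start: joints at [1.004, 0.434, 0.025, 1.573, -0.012, 1.134, -0.075], TCP at [0.28, -0.559, 0.253] pointing down, gripper open.
Joint ranges: [-2.62, 2.62], [-0.44, 2.09], [-1.27, 1.32], [0.08, 2.57], [-1.32, 4.46], [0.12, 2], [-2.74, 2.74]. Speed limits (rad/s): [2.22, 2.22, 3.01, 3.01, 3.14, 3.14, 3.14].

INTERFACE

Orientations are given as a unit quaternion [w, x, y, z].
In Python, from workcell import manip gives the robot as it stands. The module is installed in compiled form; this text tells all that it offers.
- The arm moves only by the tool arm_command, never from a script. Its argument "rows" is a list of rows, each a list of 3 entries, a list of its own where there are three numbers: the closure, from 0 (fully open) to 1 (shut), then the shift along the tool's x, y, z in mm, then the turn about the tool's z in rad. A call has 1 to 20 rows; each row shifts and turns the commanded pose from where the row before left it, along the tool's axes as they then stand; what a row does not reach is not made up. A row lasts 1/12 s, in which the tool goes at most 41.7 mm and 7.16 degrees, less where a joint would pass 70% of its speed; a pose out of reach is approached as far as the arm can. A call with a gripper value outside its range is refused whole. The fingers move at their own pace and stop on an object; "newtons" is the grip in N (left out, the last holds). Time passes only in rows, so rows that do not move let the fingers close. It gives the time, the measured TCP pose, the force, the opening and the grip force at its end, in the units of the state.
- manip.sense(): the state, without advancing time (a new reading comes with each control period).
- manip.get_image(name): name is "scene" or "top" or "wrist"; returns a dict with "image" (384x512x3 uint8, blue, green, red), "mtx" (3x3 intrinsics, pixels), "k1" (the pictures are not rectified: a ray, as slopes to the right and down, at radius r is drawn at 1 + k1 r^2 times it, then the intrinsics apply), "extrinsics" (4x4, takes a point from world to camera coordinates). Camera axes: x right, y down, z forward; pixel columns grow to the right and rows downward; lengths in m; the calibration is good to about 2 mm. A picture is of the moment at which its call begins. There is no depth.
- manip.job_done(): hands the job in; it is judged then, once.
Trained networks look in a picture, given as the dict that the camera call returned (one of the last four; its "shot" number tells which), for a name from the list of things; names that differ only in an ending like _2 or _b are one class to them, and where a whole thing is asked for, a point or a joint stands for the part that bears it (a point fixed in the world has none). Each returns a list of dicts, best first, with "conf" (0 to 1); they miss things now and then, are a little off and sometimes report something else, mostly with a low value. They report only what shows in the picture. A call takes as long as a camera call. They do not tell look-alikes from the thing itself.
- manip.recognise(picture, query): "box" ([left, top, width, height] in pixels, round what is visible of it).
- manip.landmark_of(picture, query): "centre" ([column, row] in pixels: a listed point, or the origin of a listed thing).
The state is a dict: "clock": time; "q": joint angles; "joint_velocities": joint speeds; "effort": joint torques, N m; "eef_pos": TCP position; "tcp_rot": TCP orientation; "wrist_force": force on the tool from outside, world axes, zero at the start; "torque": the same for the moment, N m; "gripper_width": opening from 0.0 (shut) to 1.0 (fully open); "gripper_force": force on a finger pad.
Only numpy, scipy, OpenCV 4.12 (cv2) and the standard library are available. Lean on these libraries where they do the work, as an engineer would, in place of code of your own. Each camera call takes 0.05 s, during which the arm holds its last target. There are 200 camera calls.

## Working session

There is one attempt and no reset: what is moved stays moved. The work goes in short steps, Python scripts to look and compute and a tool call to move; the robot and the scene stay as the last step left them, time stands still between calls to the robot, and variables do not carry over. Pictures are saved under pics/ and viewed, at most 10 in all, crops included, and the job is handed in when it is done.

Besides the shell and the picture viewer there is one more tool, called after "Emit:" by a JSON object that holds its "fn" and its "kwargs", one argument or row to a line. arm_command: Moves the arm, as the interface text tells. Its arguments: {"type":"object","properties":{"rows":{"type":"array"},"newtons":{"type":"number"}},"required":["rows"]}

```bash
mkdir -p pics
cat > h.py <<'E'
import numpy as np, cv2
from workcell import manip
def shot(n):
    return manip.get_image(n)
def ray(p,px):
    K=np.array(p["mtx"]);k=p["k1"];E=np.array(p["extrinsics"])
    d=cv2.undistortPoints(np.array([[px]],float),K,np.array([k,0,0,0.]))[0,0]
    R=E[:3,:3];c=-R.T@E[:3,3];return c,R.T@np.array([d[0],d[1],1])
def onz(p,px,z):
    c,d=ray(p,px);return c+d*(z-c[2])/d[2]
def proj(p,X):
    E=np.array(p["extrinsics"]);r=cv2.Rodrigues(E[:3,:3])[0]
    return cv2.projectPoints(np.array(X,float).reshape(-1,1,3),r,E[:3,3],np.array(p["mtx"]),np.array([p["k1"],0,0,0.]))[0][:,0]
def tri(*l):
    A=np.zeros((3,3));b=np.zeros(3)
    for p,px in l:
        c,d=ray(p,px);d/=np.linalg.norm(d);M=np.eye(3)-np.outer(d,d);A+=M;b+=M@c
    return np.linalg.solve(A,b)
E
python3 - <<'E'
from h import *
np.set_printoptions(precision=3,suppress=True)
P={n:shot(n) for n in("scene","top")}
cv2.imwrite("pics/a.png",np.hstack([P["scene"]["image"],P["top"]["image"]])[:, :])
Z=dict(bottle=0.008,bottle_cap=.084,carrier=0,square_a=.008,mixer=0,gap_1=.1144,gap_2=.1144,gap_3=.1144,tube=.12,petri_1=0,burner=0)
for n,p in P.items():
    cv2.imwrite(f"pics/{n}.png",p["image"])
    c=ray(p,(256,192));print(n,c)
    for k,z in Z.items():
        for r in manip.landmark_of(p,k)[:3]:
            print(n,k,round(r["conf"],2),np.round(r["centre"]),onz(p,r["centre"],z))
s=manip.sense();print(s["clock"],s["tcp_rot"],s["wrist_force"])
E
```

```text
scene (array([ 1.413, -0.141,  0.644]), array([-0.82 ,  0.169, -0.547]))
scene bottle 0.59 [130. 221.] [ 0.516 -0.27   0.008]
scene carrier 0.83 [125. 224.] [ 0.512 -0.281  0.   ]
scene square_a 0.85 [169. 314.] [ 0.828 -0.189  0.008]
scene square_a 0.72 [131. 235.] [ 0.572 -0.264  0.008]
scene square_a 0.55 [122. 202.] [ 0.424 -0.289  0.008]
scene gap_1 0.91 [356. 151.] [0.486 0.314 0.114]
scene gap_1 0.85 [371. 167.] [0.574 0.315 0.114]
scene gap_1 0.61 [362. 156.] [0.517 0.316 0.114]
scene gap_2 0.91 [356. 151.] [0.486 0.314 0.114]
scene gap_2 0.85 [371. 167.] [0.574 0.315 0.114]
scene gap_2 0.61 [362. 156.] [0.517 0.316 0.114]
scene gap_3 0.91 [356. 151.] [0.486 0.314 0.114]
scene gap_3 0.85 [371. 167.] [0.574 0.315 0.114]
scene gap_3 0.61 [362. 156.] [0.517 0.316 0.114]
scene tube 0.85 [375. 181.] [0.643 0.294 0.12 ]
scene petri_1 0.85 [226. 178.] [ 0.358 -0.012  0.   ]
scene petri_1 0.44 [222. 189.] [ 0.411 -0.029  0.   ]
scene burner 0.81 [244. 274.] [ 0.748 -0.033  0.   ]
top (array([0.37 , 0.034, 1.249]), array([ 0.197, -0.023, -0.98 ]))
top bottle 0.73 [356. 226.] [ 0.495 -
[... 316 characters left out ...]
57  -0.266  0.008]
top mixer 0.76 [161. 221.] [0.548 0.303 0.   ]
top mixer 0.35 [354. 222.] [ 0.508 -0.289  0.   ]
top gap_1 0.92 [150. 239.] [0.483 0.31  0.114]
top gap_1 0.92 [151. 224.] [0.526 0.306 0.114]
top gap_2 0.92 [150. 239.] [0.483 0.31  0.114]
top gap_2 0.92 [151. 224.] [0.526 0.306 0.114]
top gap_3 0.92 [150. 239.] [0.483 0.31  0.114]
top gap_3 0.92 [151. 224.] [0.526 0.306 0.114]
top tube 0.74 [145. 197.] [0.602 0.321 0.12 ]
top petri_1 0.65 [268. 253.] [ 0.432 -0.02   0.   ]
top petri_1 0.56 [145. 198.] [0.624 0.352 0.   ]
top petri_1 0.21 [263. 155.] [ 0.738 -0.025  0.   ]
top burner 0.63 [263. 156.] [ 0.736 -0.024  0.   ]
1.2 [0.    0.973 0.23  0.   ] [-0.315  0.555  0.43 ]
```

View pics/scene.png

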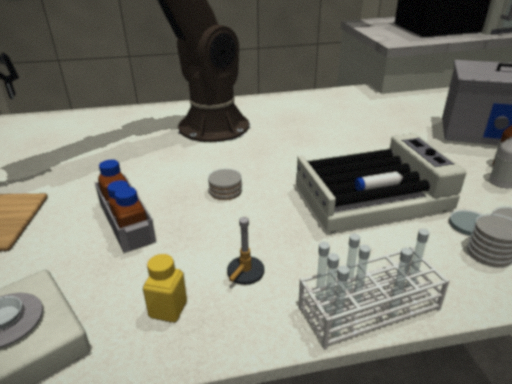

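View pics/top.png

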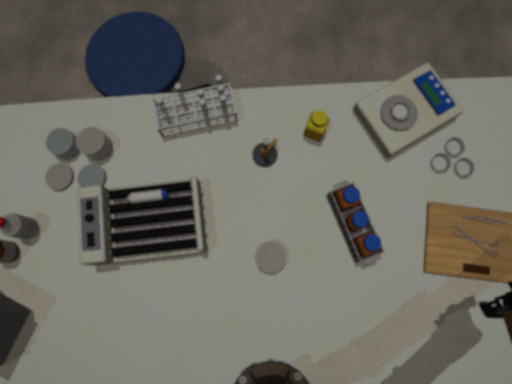

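Scene view: the carrier holds three blue-capped bottles at (110,168), (118,188) and (127,197). The yellow look-alike is at (165,290), the mixer at (380,185) with its tube at (378,181), and the petri stack at (225,183).

Top view candidates for the round bottle: caps at (349,195), (359,218) and (371,243), plus the yellow one at (317,124), which is excluded by its colour. The middle one looks shortest, and the network agrees. I'll check that in a crop.

Run:
```python
from h import *
np.set_printoptions(precision=3,suppress=True)
p=shot("top");q=shot("scene")
a=cv2.resize(p["image"][175:270,315:395],None,fx=5,fy=5,interpolation=3)
b=cv2.resize(q["image"][150:250,85:165],None,fx=5,fy=4.75,interpolation=3)
cv2.imwrite("pics/crop.png",np.hstack([a,b]))
# circle/caps by blue mask
h=cv2.cvtColor(p["image"],cv2.COLOR_BGR2HSV)
m=((h[...,0]>100)&(h[...,0]<130)&(h[...,1]>130)).astype(np.uint8);m[:,:315]=0;m[:, 395:]=0;m[:175]=0
n,l,s,c=cv2.connectedComponentsWithStats(m)
for i in range(1,n):
    if s[i,4]>40: print(c[i],s[i,4],"z.130",onz(p,c[i],.13),"z.108",onz(p,c[i],.108))
# roller lines
g=p["image"][180:265,100:210]
for L in cv2.createLineSegmentDetector().detect(cv2.cvtColor(g,6))[0][:,0]:
    A=onz(p,L[:2]+[100,180],.09);B=onz(p,L[2:]+[100,180],.09);d=A-B
    if np.linalg.norm(d)>.1 and abs(d[1])>abs(d[0]): print("line",A,B,np.degrees(np.arctan(-d[0]/d[1])))
```

```text
[350.846 194.231] 195 z.130 [ 0.572 -0.255  0.13 ] z.108 [ 0.576 -0.261  0.108]
[359.905 218.848] 210 z.130 [ 0.501 -0.272  0.13 ] z.108 [ 0.504 -0.278  0.108]
[371.74  242.402] 204 z.130 [ 0.435 -0.298  0.13 ] z.108 [ 0.436 -0.304  0.108]
line [0.635 0.44  0.09 ] [0.647 0.202 0.09 ] 2.8936061924704957
line [0.454 0.187 0.09 ] [0.441 0.428 0.09 ] 3.2666322327726793
line [0.508 0.432 0.09 ] [0.521 0.195 0.09 ] 3.291778490439147
line [0.467 0.428 0.09 ] [0.48  0.192 0.09 ] 3.3028358949708077
line [0.591 0.436 0.09 ] [0.6  0.28 0.09] 3.465022308589699
line [0.549 0.428 0.09 ] [0.563 0.197 0.09 ] 3.4156096916518752
line [0.536 0.195 0.09 ] [0.524 0.432 0.09 ] 3.002147560166818
line [0.495 0.192 0.09 ] [0.482 0.428 0.09 ] 3.162580994707197
line [0.577 0.197 0.09 ] [0.565 0.436 0.09 ] 2.9505979912486593
line [0.43  0.173 0.09 ] [0.42  0.368 0.09 ] 3.047368717100144
line [0.428 0.414 0.09 ] [0.442 0.18  0.09 ] 3.3447534991179055
```

View pics/crop.png

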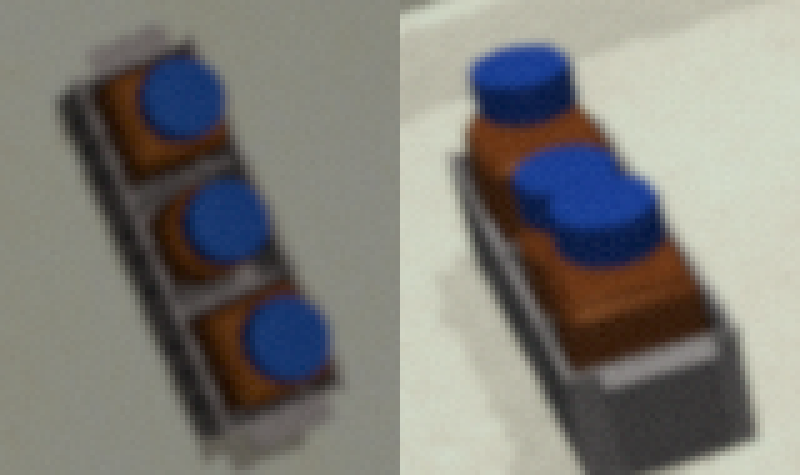

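The middle bottle has a round shoulder, at top (359,218), so that is the target. The other two have square shoulders. The mixer is yawed about 3°, with gap_2 near (0.524, 0.31). I'll go above the bottle.

Emit:
{"fn": "arm_command", "kwargs": {
  "rows": [
    [0,[0,0,0],0.083],
    [0,[0,0,0],0.082],
    [0,[30,-20,0],0],
    [0,[30,-20,0],0],
    [0,[30,-20,0],0],
    [0,[30,-20,0],0],
    [0,[30,-20,0],0],
    [0,[30,-20,0],0],
    [0,[30,-20,0],0],
    [0,[30,-20,0],0],
    [0,[30,-20,0],0],
    [0,[27,-23,0],0],
    [0,[0,0,0],0],
    [0,[0,0,0],0],
    [0,[0,0,0],0]
  ],
  "newtons": 40
}}

```text
clock: 2.55
eef_pos: [0.5034, -0.2781, 0.2533]
tcp_rot: [0.0, 0.989, 0.149, -0.0]
wrist_force: [-0.7, -1.2, 0.5]
gripper_width: 0.998
gripper_force: 0.0
```

```bash
cat >> h.py <<'E'
from scipy.spatial.transform import Rotation as Ro
def pose():
    s=manip.sense();q=s["tcp_rot"];R=Ro.from_quat(q,scalar_first=True).as_matrix()
    return s,np.array(s["eef_pos"]),R
def delta(target):
    s,p,R=pose();yaw=np.degrees(np.arctan2(R[1,0],R[0,0]))
    print("t",s["clock"],"p",p,"yaw",yaw,"delta mm",1e3*R.T@(np.array(target)-p),"F",np.array(s["wrist_force"]),s["gripper_width"],s["gripper_force"])
E
python3 - <<'E'
from h import *
np.set_printoptions(precision=3,suppress=True)
p=shot("wrist");cv2.imwrite("pics/w1.png",p["image"])
for k,z in(("bottle",.008),("bottle_cap",.084),("square_a",.008),("carrier",0)):
    for r in manip.landmark_of(p,k)[:3]: print(k,round(r["conf"],2),np.round(r["centre"]),onz(p,r["centre"],z))
h=cv2.cvtColor(p["image"],cv2.COLOR_BGR2HSV)
m=((h[...,0]>100)&(h[...,0]<130)&(h[...,1]>130)).astype(np.uint8)
n,l,s,c=cv2.connectedComponentsWithStats(m)
for i in range(1,n):
    if s[i,4]>100: print(c[i],s[i],onz(p,c[i],.13),onz(p,c[i],.105))
delta([.504,-.278,.101])
E
```

```text
bottle 0.68 [261. 159.] [ 0.507 -0.285  0.008]
bottle_cap 0.65 [259. 175.] [ 0.507 -0.282  0.084]
square_a 0.83 [256.  90.] [ 0.574 -0.259  0.008]
square_a 0.67 [254. 219.] [ 0.438 -0.298  0.008]
[255.9    89.841] [ 223   55   67   70 3472] [ 0.574 -0.257  0.13 ] [ 0.574 -0.258  0.105]
[257.949 180.959] [ 231  152   56   58 2493] [ 0.513 -0.278  0.13 ] [ 0.507 -0.28   0.105]
[256.789 270.094] [ 230  241   55   59 2526] [ 0.442 -0.299  0.13 ] [ 0.428 -0.304  0.105]
t 2.8 p [ 0.503 -0.279  0.253] yaw 16.990375021623592 delta mm [  1.297  -0.495 152.324] F [ 0.134  0.464 -0.607] 0.9978916574697885 0.0
```

View pics/w1.png

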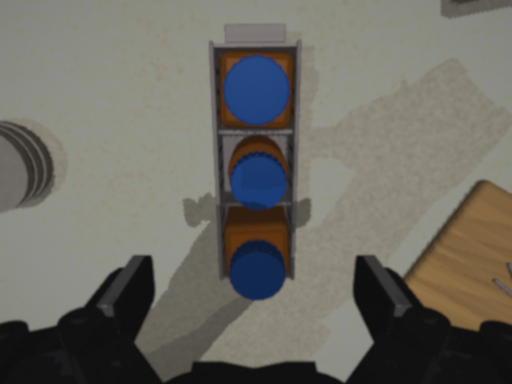

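The wrist view shows the round bottle's cap at (258,181) between square bottles at (256,90) and (257,270), and the gripper is square to the carrier. I'll descend and grip the cap.

Emit:
{"fn": "arm_command", "kwargs": {
  "rows": [
    [0,[3,2,30],0],
    [0,[0,0,30],0],
    [0,[0,0,30],0],
    [0,[0,0,25],0],
    [0,[0,0,20],0],
    [0,[0,0,17],0],
    [0,[0,0,0],0],
    [1,[0,0,0],0],
    [1,[0,0,0],0],
    [1,[0,0,0],0],
    [1,[0,0,0],0],
    [1,[0,0,0],0],
    [1,[0,0,0],0],
    [1,[0,0,0],0],
    [1,[0,0,0],0]
  ]
}}

```text
clock: 4.05
eef_pos: [0.5081, -0.2793, 0.1029]
tcp_rot: [0.001, 0.989, 0.149, 0.001]
wrist_force: [0.2, -0.5, 6.7]
gripper_width: 0.526
gripper_force: 40.3
```

Emit:
{"fn": "arm_command", "kwargs": {
  "rows": [
    [1,[0,0,-10],0],
    [1,[0,0,-20],0],
    [1,[0,0,-30],0],
    [1,[0,0,-30],0],
    [1,[0,0,0],0],
    [1,[15,-20,0],0],
    [1,[19,-25,0],0],
    [1,[19,-25,0],0],
    [1,[19,-25,0],0],
    [1,[19,-25,0],0],
    [1,[18,-23,0],0],
    [1,[0,0,0],0],
    [1,[0,0,25],0],
    [1,[0,0,25],0],
    [1,[0,0,20],0],
    [1,[0,0,12],0],
    [1,[0,0,8],0],
    [1,[0,0,0],0],
    [1,[0,0,0],0]
  ]
}}

```text
clock: 5.63
eef_pos: [0.5693, -0.11, 0.1017]
tcp_rot: [-0.0, 0.989, 0.149, -0.0]
wrist_force: [0.6, -0.7, -2.5]
gripper_width: 0.523
gripper_force: 41.8
```

Run:
```python
from h import *
np.set_printoptions(precision=3,suppress=True)
p=shot("scene");cv2.imwrite("pics/s2.png",p["image"][60:360,40:440])
delta([.57,-.11,.095])
```

```text
t 5.6833 p [ 0.57  -0.11   0.102] yaw 17.112782890038332 delta mm [0.252 0.09  7.186] F [-0.269  0.157 -2.758] 0.5280171657510581 41.79694890975952
```

View pics/s2.png

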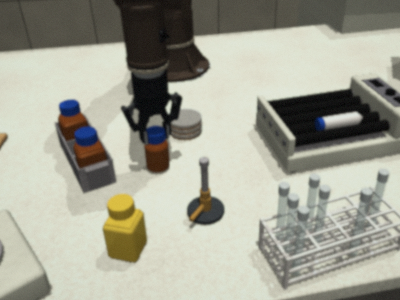

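The bottle is held upright about 7 mm above the bench, at (157,150) in the crop. The carrier is otherwise unchanged. I'll lower it and release.

Emit:
{"fn": "arm_command", "kwargs": {
  "rows": [
    [1,[0,0,3],0],
    [1,[0,0,2],0],
    [1,[0,0,1],0],
    [1,[0,0,1],0],
    [1,[0,0,0],0],
    [1,[0,0,0],0]
  ]
}}

```text
clock: 6.18
eef_pos: [0.5696, -0.1099, 0.095]
tcp_rot: [0.0, 0.989, 0.149, 0.0]
wrist_force: [-1.2, 0.2, 5.0]
gripper_width: 0.523
gripper_force: 42.2
```

Emit:
{"fn": "arm_command", "kwargs": {
  "rows": [
    [0,[0,0,0],0],
    [0,[0,0,0],0],
    [0,[0,0,0],0],
    [0,[0,0,0],0],
    [0,[0,0,0],0],
    [0,[0,0,-30],0],
    [0,[0,0,-30],0],
    [0,[0,0,0],-0.121],
    [0,[0,0,0],-0.121],
    [0,[0,0,0],-0.121],
    [0,[0,0,0],-0.121],
    [0,[0,0,0],-0.121],
    [0,[0,0,0],-0.121],
    [0,[0,0,0],-0.121],
    [0,[0,0,0],-0.121],
    [0,[0,0,0],-0.121],
    [0,[0,0,0],-0.121],
    [0,[0,0,0],-0.12],
    [0,[0,0,0],0],
    [0,[0,0,0],0]
  ]
}}

```text
clock: 7.85
eef_pos: [0.5692, -0.11, 0.1542]
tcp_rot: [-0.0, 0.688, 0.726, 0.0]
wrist_force: [-0.3, -0.2, -0.3]
gripper_width: 1.005
gripper_force: 0.0
```

Run:
```python
from h import *
np.set_printoptions(precision=3,suppress=True)
for n in("wrist","top","scene"):
    p=shot(n)
    for k,z in(("bottle",0),("bottle_cap",.076)):
        for r in manip.landmark_of(p,k)[:2]: print(n,k,round(r["conf"],2),np.round(r["centre"]),onz(p,r["centre"],z))
print(manip.sense()["q"])
delta([.5696,-.1099,.055])
```

```text
wrist bottle 0.88 [253. 182.] [ 0.568 -0.109  0.   ]
wrist bottle_cap 0.89 [252. 219.] [ 0.568 -0.112  0.076]
top bottle 0.56 [295. 208.] [ 0.563 -0.11   0.   ]
top bottle_cap 0.63 [298. 204.] [ 0.563 -0.111  0.076]
scene bottle 0.62 [200. 230.] [ 0.578 -0.107  0.   ]
scene bottle_cap 0.75 [122. 224.] [ 0.617 -0.272  0.076]
scene bottle_cap 0.67 [194. 203.] [ 0.575 -0.113  0.076]
[ 0.403  0.502 -0.428  1.775  0.254  0.919 -0.077]
t 8.3 p [ 0.569 -0.11   0.154] yaw 93.29398481172737 delta mm [-0.135  0.357 99.346] F [0.453 0.286 0.727] 0.9998572745916835 0.0
```

The bottle stands upright on the bench, and the gripper is aligned with the mixer axis. I'll descend onto the glass body.

Emit:
{"fn": "arm_command", "kwargs": {
  "rows": [
    [0,[0,0,30],0],
    [0,[0,0,30],0],
    [0,[0,0,22],0],
    [0,[0,0,15],0],
    [0,[0,0,0],0],
    [0,[0,0,0],0],
    [1,[0,0,0],0],
    [1,[0,0,0],0],
    [1,[0,0,0],0],
    [1,[0,0,0],0],
    [1,[0,0,0],0],
    [1,[0,0,0],0]
  ]
}}

```text
clock: 9.3
eef_pos: [0.5698, -0.11, 0.0589]
tcp_rot: [0.001, 0.686, 0.727, 0.0]
wrist_force: [-3.2, 1.0, 7.6]
gripper_width: 0.635
gripper_force: 40.9
```

Emit:
{"fn": "arm_command", "kwargs": {
  "rows": [
    [1,[0,0,-20],0],
    [1,[0,0,-35],0],
    [1,[0,0,-35],0],
    [1,[0,0,-35],0],
    [1,[0,0,-15],0],
    [1,[20,0,0],0],
    [1,[30,-2,0],0],
    [1,[35,-2,0],0],
    [1,[35,-2,0],0],
    [1,[35,-2,0],0],
    [1,[35,-2,0],0],
    [1,[35,-2,0],0],
    [1,[35,-2,0],0],
    [1,[35,-2,0],0],
    [1,[35,-2,0],0],
    [1,[32,-2,0],0],
    [1,[20,-2,0],0],
    [1,[0,0,0],0],
    [1,[0,0,0],0]
  ]
}}

```text
clock: 10.88
eef_pos: [0.5244, 0.2717, 0.1978]
tcp_rot: [-0.0, 0.685, 0.728, 0.0]
wrist_force: [0.6, -2.0, -2.4]
gripper_width: 0.637
gripper_force: 43.5
```

Run:
```python
from h import *
np.set_printoptions(precision=3,suppress=True)
p=shot("wrist");cv2.imwrite("pics/w3.png",p["image"])
q=shot("top");r=shot("scene")
cv2.imwrite("pics/v3.png",np.hstack([p["image"][:, :],cv2.resize(r["image"][90:230,280:470],(288,212)) if 0 else cv2.copyMakeBorder(cv2.resize(r["image"][80:230,280:470],(285,225)),0,159,0,0,0)]))
for x in manip.landmark_of(p,"gap_1"): print(round(x["conf"],2),np.round(x["centre"]),onz(p,x["centre"],.1144))
R=np.array([[.9985,.054],[-.054,.9985]])
for c in((.524,.31),):
    o=np.array(c)-R@[-.021,0]
    pts=[np.r_[o+R@[x,.128],.119] for x in(-.111,-.021,.111)]
    print("predicted housing edge px wrist",proj(p,pts)," origin",o)
print(manip.sense()["q"]);delta([.5235,.31,.19])
```

```text
0.94 [332. 160.] [0.569 0.309 0.114]
0.56 [190. 151.] [0.483 0.309 0.114]
0.56 [264. 152.] [0.528 0.311 0.114]
predicted housing edge px wrist [[  97.048 -140.367]
 [ 289.953 -111.164]
 [ 562.762  -77.03 ]]  origin [0.545 0.309]
[-0.206  0.485 -0.51   1.698  0.27   1.03  -0.751]
t 11.0833 p [0.526 0.269 0.197] yaw 93.19615946123994 delta mm [41.525  0.133  7.344] F [-0.103 -0.239 -1.445] 0.6418608982393903 43.48703742027283
```

View pics/v3.png

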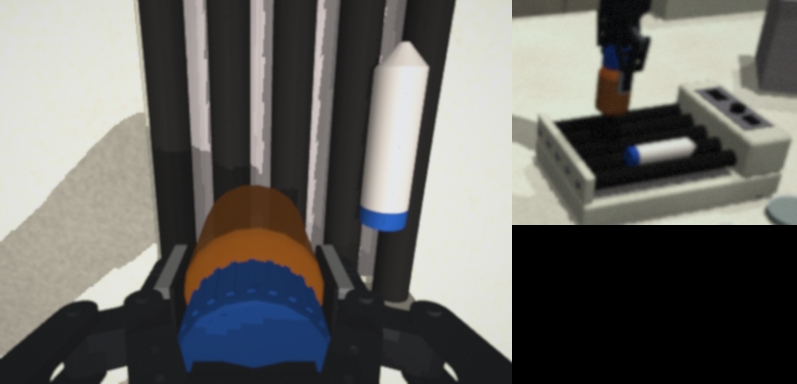

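The bottle hangs vertically, centred over gap_2 (wrist (255,150)). The tube in the far gap is clear.

The tool can't be tilted, so I'll swivel the bottle in the grip. The foot of the body goes against the housing's inner edge and pivots the bottle, then the rollers level it.

Emit:
{"fn": "arm_command", "kwargs": {
  "rows": [
    [1,[25,1,0],0],
    [1,[35,2,5],0],
    [1,[35,0,10],0],
    [1,[25,0,10],0],
    [1,[15,0,10],0],
    [1,[0,0,0],0],
    [1,[0,0,0],0],
    [1,[0,0,0],0]
  ],
  "newtons": 30
}}

```text
clock: 11.75
eef_pos: [0.5213, 0.4034, 0.1624]
tcp_rot: [0.001, 0.687, 0.727, -0.0]
wrist_force: [-0.0, 0.2, -1.8]
gripper_width: 0.643
gripper_force: 43.4
```

Emit:
{"fn": "arm_command", "kwargs": {
  "rows": [
    [1,[3,0,0],0],
    [1,[3,0,-1],0],
    [1,[3,0,-1],0],
    [1,[3,0,-2],0],
    [1,[3,0,-2],0],
    [1,[3,0,-1],0],
    [1,[3,0,-1],0],
    [1,[3,0,-1],0],
    [1,[3,0,0],0],
    [1,[0,0,0],0],
    [1,[0,0,0],0]
  ],
  "newtons": 25
}}

```text
clock: 12.67
eef_pos: [0.5196, 0.4296, 0.1712]
tcp_rot: [0.002, 0.687, 0.727, -0.001]
wrist_force: [0.8, -6.5, -0.8]
gripper_width: 0.644
gripper_force: 44.1
```

Run:
```python
from h import *
np.set_printoptions(precision=3,suppress=True)
p=shot("wrist");r=shot("scene")
cv2.imwrite("pics/v4.png",np.hstack([cv2.resize(p["image"],(400,300)),cv2.resize(r["image"][70:220,300:500],(400,300))]))
delta([.5235,.41,.16])
```

```text
t 12.7667 p [0.52  0.43  0.171] yaw 93.21373369418117 delta mm [-19.721   2.772  11.342] F [ 0.354 -7.256  0.256] 0.638282640309654 44.1158652305603
```

View pics/v4.png

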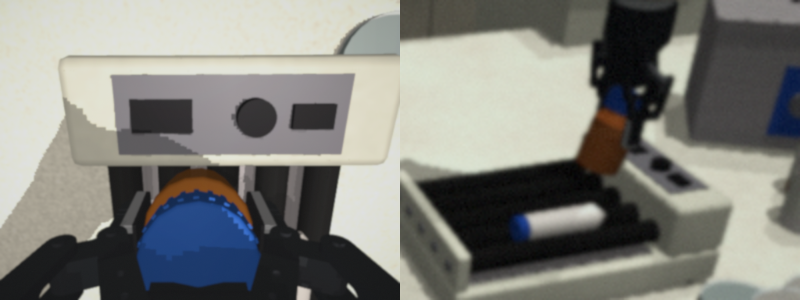

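The bottle has swivelled about 25° with only 7 N on the wrist. I'll continue.

Emit:
{"fn": "arm_command", "kwargs": {
  "rows": [
    [1,[3,0,0],0],
    [1,[3,0,0],0],
    [1,[3,0,0],0],
    [1,[3,0,0],0],
    [1,[3,0,1],0],
    [1,[3,0,1],0],
    [1,[3,0,1],0],
    [1,[3,0,1],0],
    [1,[2,0,1],0],
    [1,[2,0,1],0],
    [1,[2,0,1],0],
    [1,[0,0,0],0],
    [1,[0,0,0],0]
  ],
  "newtons": 25
}}

```text
clock: 13.85
eef_pos: [0.518, 0.4626, 0.1662]
tcp_rot: [0.0, 0.687, 0.727, 0.001]
wrist_force: [0.4, -2.3, 5.7]
gripper_width: 0.641
gripper_force: 35.5
```

Run:
```python
from h import *
np.set_printoptions(precision=3,suppress=True)
p=shot("wrist");r=shot("scene")
cv2.imwrite("pics/v5.png",np.hstack([cv2.resize(p["image"],(400,300)),cv2.resize(r["image"][70:220,300:500],(400,300))]))
delta([.527,.31,.16])
```

```text
t 13.95 p [0.518 0.463 0.166] yaw 93.28553974597317 delta mm [-152.843    0.258    5.982] F [ 1.146 -2.664  5.831] 0.6439359918324338 35.480738282203674
```

View pics/v5.png

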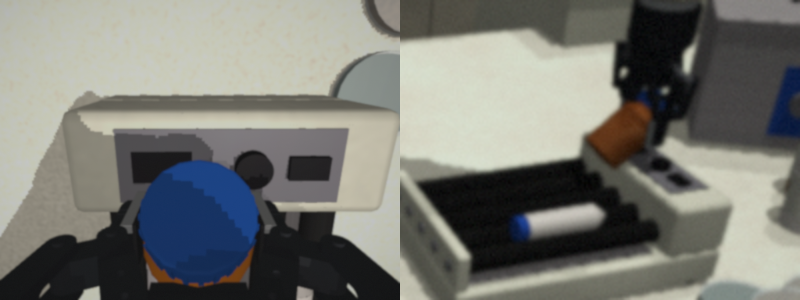

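About 60° now, with the cap over the housing at wrist (200,220) and the fingers clear of the knob. I'll tilt a little more, then lift and go back over mid-rollers.

Emit:
{"fn": "arm_command", "kwargs": {
  "rows": [
    [1,[2,0,2],0],
    [1,[2,0,2],0],
    [1,[2,0,3],0],
    [1,[0,0,0],0],
    [1,[0,0,0],0],
    [1,[0,0,-10],0],
    [1,[0,0,-20],0],
    [1,[-15,0,0],0],
    [1,[-25,0,0],0],
    [1,[-30,0,0],0],
    [1,[-30,0,0],0],
    [1,[-30,0,0],0],
    [1,[-25,0,0],0],
    [1,[-10,0,0],0],
    [1,[0,0,0],0],
    [1,[0,0,0],0],
    [1,[0,0,0],0]
  ]
}}

```text
clock: 15.37
eef_pos: [0.5259, 0.3051, 0.1878]
tcp_rot: [-0.0, 0.686, 0.728, 0.001]
wrist_force: [0.2, 0.9, -2.9]
gripper_width: 0.639
gripper_force: 34.0
```

Run:
```python
from h import *
np.set_printoptions(precision=3,suppress=True)
p=shot("wrist");r=shot("scene")
cv2.imwrite("pics/v6.png",np.hstack([cv2.resize(p["image"],(400,300)),cv2.resize(r["image"][70:220,280:480],(400,300))]))
for x in manip.landmark_of(p,"gap_1"): print(round(x["conf"],2),np.round(x["centre"]),onz(p,x["centre"],.1144))
delta([.528,.3,.125])
```

```text
0.83 [258. 213.] [0.527 0.309 0.114]
0.7 [326. 213.] [0.569 0.312 0.114]
0.66 [254. 292.] [0.528 0.254 0.114]
0.62 [187. 211.] [0.485 0.308 0.114]
t 15.5167 p [0.526 0.305 0.187] yaw 93.4392639136741 delta mm [-5.192  2.009 62.363] F [-0.877 -0.37  -1.767] 0.6415495389481486 33.98130118846893
```

View pics/v6.png

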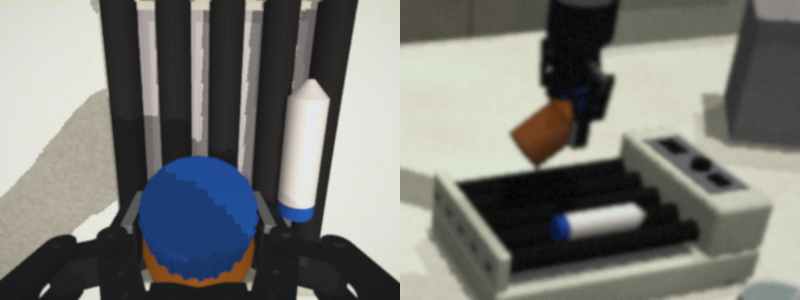

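The bottle is held at about 60–65° with its base towards the cheek, over gap_2 (wrist crop, x≈200). I'll lower it so the base edge meets the rollers, with a small drag towards the cap to level it.

Emit:
{"fn": "arm_command", "kwargs": {
  "rows": [
    [1,[-10,1.5,10],0],
    [1,[-10,0,15],0],
    [1,[0,0,12],0],
    [1,[0,0,6],0],
    [1,[2,0,2],0],
    [1,[2,0,2],0],
    [1,[2,0,2],0],
    [1,[2,0,2],0],
    [1,[2,0,2],0],
    [1,[0,0,0],0]
  ]
}}

```text
clock: 16.35
eef_pos: [0.5284, 0.2947, 0.1348]
tcp_rot: [-0.0, 0.686, 0.728, 0.001]
wrist_force: [-0.9, 1.4, 3.0]
gripper_width: 0.643
gripper_force: 34.4
```

Contact started gently at 3–5 N. I'll continue.

Emit:
{"fn": "arm_command", "kwargs": {
  "rows": [
    [1,[2,0,2],0],
    [1,[2,0,2],0],
    [1,[2,0,2],0],
    [1,[1,0,2],0],
    [1,[1,0,2],0],
    [1,[0,0,0],0],
    [1,[0,0,0],0]
  ]
}}

```text
clock: 16.93
eef_pos: [0.5279, 0.303, 0.1248]
tcp_rot: [-0.0, 0.686, 0.728, 0.001]
wrist_force: [-1.3, 2.8, 5.6]
gripper_width: 0.641
gripper_force: 35.8
```

Run:
```python
from h import *
np.set_printoptions(precision=3,suppress=True)
p=shot("wrist");r=shot("scene")
cv2.imwrite("pics/v7.png",np.hstack([cv2.resize(p["image"],(400,300)),cv2.resize(r["image"][70:220,280:480],(400,300))]))
delta([.528,.3,.12])
```

```text
t 17.0333 p [0.528 0.303 0.125] yaw 93.36640303043245 delta mm [-2.944 -0.105  4.847] F [-1.375  4.604  5.447] 0.6411015859783104 35.82521438598633
```

View pics/v7.png

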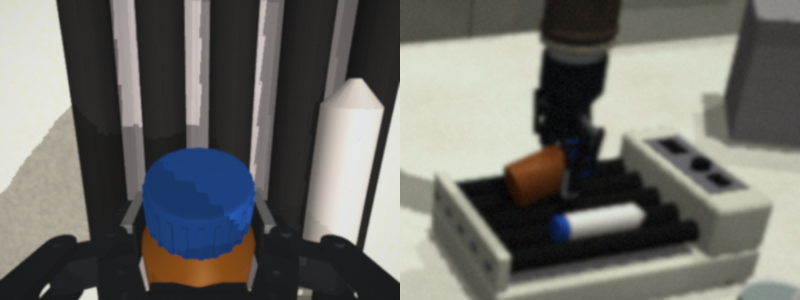

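The bottle is nearly level in gap_2, at wrist crop (200,210), with the cap still slightly raised. I'll keep lowering in small steps and watch the force.

Emit:
{"fn": "arm_command", "kwargs": {
  "rows": [
    [1,[1,0,1],0],
    [1,[1,0,1],0],
    [1,[1,0,1],0],
    [1,[0,0,0],0],
    [1,[0,0,0],0]
  ]
}}

```text
clock: 17.45
eef_pos: [0.5278, 0.3052, 0.1215]
tcp_rot: [-0.0, 0.686, 0.727, 0.001]
wrist_force: [-1.2, 4.7, 5.1]
gripper_width: 0.638
gripper_force: 36.2
```

Emit:
{"fn": "arm_command", "kwargs": {
  "rows": [
    [1,[1,0,1],0],
    [1,[0,0,1],0],
    [1,[0,0,0],0],
    [1,[0,0,0],0]
  ]
}}

```text
clock: 17.78
eef_pos: [0.5277, 0.3064, 0.1196]
tcp_rot: [-0.0, 0.686, 0.727, 0.001]
wrist_force: [-1.3, 4.6, 5.8]
gripper_width: 0.638
gripper_force: 36.5
```

```bash
cat > look.py <<'E'
from h import *
np.set_printoptions(precision=3,suppress=True)
for n in("wrist","scene","top"):
    p=shot(n)
    h=cv2.cvtColor(p["image"],cv2.COLOR_BGR2HSV)
    m=((h[...,0]>100)&(h[...,0]<130)&(h[...,1]>130)).astype(np.uint8)
    k,l,s,c=cv2.connectedComponentsWithStats(m)
    print(n,"blue",[s[i].tolist() for i in range(1,k) if s[i,4]>25])
    # ax: expected cap ends if lying flat in gap 2
    for q in("bottle","bottle_cap","tube"):
        for x in manip.landmark_of(p,q)[:2]: print(n,q,round(x["conf"],2),np.round(x["centre"]),onz(p,x["centre"],.1144))
delta([.528,.3,.12])
E
python3 look.py
```

```text
wrist blue [[184, 188, 141, 134, 15690]]
wrist bottle_cap 0.62 [254. 271.] [0.527 0.31  0.114]
wrist tube 0.76 [439. 239.] [0.6   0.329 0.114]
wrist tube 0.46 [354. 271.] [0.568 0.312 0.114]
scene blue [[484, 104, 28, 34, 517], [371, 156, 8, 5, 28], [100, 160, 19, 16, 237], [354, 176, 11, 15, 127], [115, 186, 22, 19, 332]]
scene bottle 0.65 [360. 203.] [0.711 0.228 0.114]
scene bottle 0.64 [337. 165.] [0.544 0.241 0.114]
scene bottle_cap 0.51 [364. 152.] [0.495 0.332 0.114]
scene tube 0.85 [379. 181.] [0.638 0.306 0.114]
scene tube 0.59 [359. 205.] [0.715 0.225 0.114]
top blue [[87, 13, 96, 82, 5225], [415, 72, 39, 42, 469], [343, 187, 16, 15, 192], [162, 188, 7, 13, 58], [364, 235, 16, 16, 203]]
top bottle 0.54 [173. 221.] [0.529 0.245 0.114]
top bottle_cap 0.35 [159. 221.] [0.531 0.283 0.114]
top tube 0.76 [146. 198.] [0.6   0.318 0.114]
t 18.3833 p [0.528 0.306 0.12 ] yaw 93.34431923864236 delta mm [-6.343 -0.028 -0.323] F [-0.72   3.669  5.006] 0.6387981636949291 36.47168040275574
```

Emit:
{"fn": "arm_command", "kwargs": {
  "rows": [
    [1,[0.5,0,1],0],
    [1,[0,0,1],0],
    [1,[0,0,0],0],
    [1,[0,0,0],0]
  ]
}}

```text
clock: 18.72
eef_pos: [0.5276, 0.3072, 0.1177]
tcp_rot: [-0.0, 0.686, 0.728, 0.001]
wrist_force: [-1.4, 4.3, 5.4]
gripper_width: 0.639
gripper_force: 37.0
```

Emit:
{"fn": "arm_command", "kwargs": {
  "rows": [
    [1,[0,0,1],0],
    [1,[0,0,0],0],
    [1,[0,0,0],0]
  ]
}}

```text
clock: 18.97
eef_pos: [0.5276, 0.3075, 0.1168]
tcp_rot: [-0.0, 0.686, 0.728, 0.001]
wrist_force: [-2.0, 4.7, 6.7]
gripper_width: 0.638
gripper_force: 37.4
```

Emit:
{"fn": "arm_command", "kwargs": {
  "rows": [
    [1,[0,0,1],0],
    [1,[0,0,0],0],
    [1,[0,0,0],0]
  ]
}}

```text
clock: 19.22
eef_pos: [0.5277, 0.3076, 0.116]
tcp_rot: [-0.0, 0.686, 0.728, 0.001]
wrist_force: [-1.0, 7.3, 6.5]
gripper_width: 0.639
gripper_force: 37.6
```

```bash
cat > fit.py <<'E'
from h import *
from scipy.optimize import least_squares
np.set_printoptions(precision=3,suppress=True)
p=shot("wrist");s,t,R=pose()
h=cv2.cvtColor(p["image"],cv2.COLOR_BGR2HSV)
m=((h[...,0]>100)&(h[...,0]<130)&(h[...,1]>130)).astype(np.uint8)
k,l,st,c=cv2.connectedComponentsWithStats(m);b=st[1:][np.argmax(st[1:,4])]
ob=np.array([b[0],b[1],b[0]+b[2]-1,b[1]+b[3]-1]);print("blue",ob)
a=np.linspace(0,2*np.pi,60)
def bb(v):
    tilt,along,zp=v[0],v[1],v[2]
    u=np.sin(tilt)*R[:,0]+np.array([0,0,np.cos(tilt)]);w=np.cos(tilt)*R[:,0]-np.array([0,0,np.sin(tilt)])
    o=np.array([t[0],t[1],zp])+R[:,1]*v[3]
    P=np.vstack([o+(hh-along)*u+.023*(np.cos(q)*R[:,1]+np.sin(q)*w) for hh in(.076,.1) for q in a])
    x=proj(p,P);return np.r_[x.min(0),x.max(0)]
for along in(.052,.058):
    r=least_squares(lambda v:bb([v[0],along,v[1],v[2]])-ob,[1.2,.115,0],x_scale=[.1,.01,.003])
    print(along,"tilt",np.degrees(r.x[0]),"z",r.x[1],"y",r.x[2],"res",r.fun)
print(s["wrist_force"],t)
E
python3 fit.py
```

```text
blue [184 188 323 313]
0.052 tilt 102.04936359396088 z 0.15192341882502397 y -0.000785155867351237 res [-12.078  -0.753  12.219  -7.445]
0.058 tilt 94.81853929383239 z 0.13807036949293813 y -0.0008263452671108378 res [-5.241 -0.735  5.176 -2.847]
[-0.519  6.633  5.359] [0.528 0.308 0.116]
```

```bash
sed -i 's/for along in(.052,.058)/for along in(.060,.062,.064,.066)/' fit.py; python3 fit.py; python3 look.py | grep -v blue
```

```text
blue [184 188 323 313]
0.06 tilt 92.2218857334237 z 0.13353697864323483 y -0.0007791950488034415 res [-3.068 -0.497  3.031 -1.612]
0.062 tilt 89.49359723952014 z 0.12905742877039214 y -0.0007704269765025843 res [-0.98  -0.178  0.969 -0.499]
0.064 tilt 86.58516427596504 z 0.12463980361240633 y -0.0007618253684896802 res [ 1.025  0.202 -1.014  0.505]
0.066 tilt 83.43081056947112 z 0.12028759813533697 y -0.0007533759419115936 res [ 2.943  0.622 -2.912  1.409]
[-0.172  6.309  5.424] [0.528 0.308 0.116]
wrist bottle_cap 0.6 [254. 269.] [0.527 0.314 0.114]
wrist tube 0.89 [444. 247.] [0.601 0.328 0.114]
scene bottle 0.75 [341. 165.] [0.545 0.25  0.114]
scene bottle_cap 0.7 [127. 222.] [ 0.668 -0.253  0.114]
scene bottle_cap 0.37 [366. 156.] [0.519 0.329 0.114]
scene tube 0.76 [376. 180.] [0.629 0.303 0.114]
top bottle 0.5 [175. 223.] [0.524 0.239 0.114]
top tube 0.69 [146. 199.] [0.597 0.319 0.114]
t 19.9167 p [0.528 0.308 0.116] yaw 93.37119082924924 delta mm [-7.61  -0.197 -4.034] F [-0.76   6.485  5.964] 0.6353683207346206 37.60745108127594
```

Emit:
{"fn": "arm_command", "kwargs": {
  "rows": [
    [1,[0,0,1],0],
    [1,[0,0,0],0],
    [1,[0,0,0],0]
  ]
}}

```text
clock: 20.17
eef_pos: [0.5277, 0.3077, 0.115]
tcp_rot: [-0.0, 0.686, 0.728, 0.001]
wrist_force: [-1.5, 5.8, 6.0]
gripper_width: 0.645
gripper_force: 38.0
```

Emit:
{"fn": "arm_command", "kwargs": {
  "rows": [
    [1,[0,0,1],0],
    [1,[0,0,0],0],
    [1,[0,0,0],0]
  ]
}}

```text
clock: 20.42
eef_pos: [0.5278, 0.3076, 0.1139]
tcp_rot: [-0.0, 0.686, 0.728, 0.001]
wrist_force: [-1.3, 5.4, 5.7]
gripper_width: 0.645
gripper_force: 38.3
```

Emit:
{"fn": "arm_command", "kwargs": {
  "rows": [
    [1,[0,0,1],0],
    [1,[0,0,0],0],
    [1,[0,0,0],0]
  ]
}}

```text
clock: 20.67
eef_pos: [0.5278, 0.3076, 0.1129]
tcp_rot: [-0.0, 0.686, 0.728, 0.001]
wrist_force: [-1.0, 6.5, 5.6]
gripper_width: 0.643
gripper_force: 38.6
```

Emit:
{"fn": "arm_command", "kwargs": {
  "rows": [
    [1,[0,0,1],0],
    [1,[0,0,0],0],
    [1,[0,0,0],0]
  ]
}}

```text
clock: 20.92
eef_pos: [0.5277, 0.3075, 0.1119]
tcp_rot: [-0.0, 0.686, 0.728, 0.001]
wrist_force: [-1.9, 6.7, 5.6]
gripper_width: 0.641
gripper_force: 38.8
```

```bash
python3 fit.py
```

```text
blue [185 187 323 306]
0.06 tilt 117.74934712010804 z 0.14328373605356357 y -0.0006627868566003422 res [ -3.734  16.164   3.694 -10.623]
0.062 tilt 90.7390927462054 z 0.12294980239981386 y -0.0006150864713410025 res [ 0.211  0.039 -0.208  0.107]
0.064 tilt 88.06218719437133 z 0.11850834388613406 y -0.0006024260229213309 res [ 2.178  0.433 -2.155  1.07 ]
0.066 tilt 85.19464223480993 z 0.114132847620102 y -0.0005898953196798856 res [ 4.062  0.857 -4.02   1.936]
[-1.48   5.749  6.662] [0.528 0.308 0.112]
```

```bash
cat >> fit.py <<'E'
print("constrained")
def Z(tl,al): e=np.pi/2-tl; return .0864+.028*np.cos(e)+al*np.sin(abs(e))
for dz in(-.002,0,.002):
    r=least_squares(lambda v:bb([v[0],v[1],Z(v[0],v[1])+dz,v[2]])-ob,[1.4,.06,0],x_scale=[.1,.01,.003])
    print(dz,np.degrees(r.x[0]),r.x[1],Z(r.x[0],r.x[1]),r.fun)
E
python3 fit.py | sed -n '/constr/,$p'
```

```text
constrained
-0.002 85.99381202752113 0.06422198068269509 0.11881840029284653 [ 2.492 -2.06  -2.467  1.434]
0 86.88132949389956 0.06389167862772088 0.1178345072099173 [ 2.149 -1.78  -2.126  1.229]
0.002 87.75810201081414 0.0635551247704908 0.1168647504482007 [ 1.797 -1.493 -1.778  1.023]
```

Emit:
{"fn": "arm_command", "kwargs": {
  "rows": [
    [1,[0,0,1],0],
    [1,[0,0,0],0],
    [1,[0,0,0],0]
  ]
}}

```text
clock: 21.27
eef_pos: [0.5277, 0.3074, 0.1108]
tcp_rot: [-0.0, 0.686, 0.728, 0.001]
wrist_force: [-1.7, 6.3, 6.1]
gripper_width: 0.641
gripper_force: 39.1
```

Emit:
{"fn": "arm_command", "kwargs": {
  "rows": [
    [1,[0,0,1],0],
    [1,[0,0,0],0],
    [1,[0,0,0],0]
  ]
}}

```text
clock: 21.52
eef_pos: [0.5277, 0.3073, 0.1098]
tcp_rot: [-0.0, 0.686, 0.728, 0.001]
wrist_force: [-0.9, 5.7, 4.8]
gripper_width: 0.642
gripper_force: 39.4
```

Emit:
{"fn": "arm_command", "kwargs": {
  "rows": [
    [1,[0,0,1],0],
    [1,[0,0,0],0],
    [1,[0,0,0],0]
  ]
}}

```text
clock: 21.77
eef_pos: [0.5277, 0.3073, 0.1088]
tcp_rot: [-0.0, 0.686, 0.727, 0.001]
wrist_force: [-1.1, 6.0, 5.7]
gripper_width: 0.643
gripper_force: 40.2
```

```bash
python3 fit.py | sed -n '/constr/,$p'
```

```text
constrained
-0.002 88.78167889407776 0.06359230682918843 0.11574577696979603 [ 2.79  -2.277 -2.761  1.556]
0 89.62179102072876 0.0632390030977615 0.11481682709767335 [ 2.426 -1.987 -2.4    1.347]
0.002 94.46975937824197 0.06122080151053157 0.1190859563773369 [ 0.347  0.142 -0.343 -0.124]
```

Emit:
{"fn": "arm_command", "kwargs": {
  "rows": [
    [1,[0,0,1],0],
    [1,[0,0,0],0],
    [1,[0,0,0],0]
  ]
}}

```text
clock: 22.07
eef_pos: [0.5279, 0.3073, 0.1085]
tcp_rot: [-0.0, 0.686, 0.728, 0.001]
wrist_force: [-2.3, 3.8, 11.5]
gripper_width: 0.638
gripper_force: 43.8
```

Emit:
{"fn": "arm_command", "kwargs": {
  "rows": [
    [1,[0,0,1],0],
    [1,[0,0,0],0],
    [1,[0,0,0],0]
  ]
}}

```text
clock: 22.32
eef_pos: [0.5279, 0.3074, 0.1082]
tcp_rot: [-0.0, 0.686, 0.727, 0.001]
wrist_force: [-3.8, 2.1, 18.6]
gripper_width: 0.64
gripper_force: 47.1
```

The vertical force has risen sharply at exactly the predicted height, so the bottle is seated on both rollers. I'll relieve the press, then open and retreat.

Emit:
{"fn": "arm_command", "kwargs": {
  "rows": [
    [1,[0,0,-1],0],
    [1,[0,0,-0.5],0],
    [1,[0,0,0],0],
    [0.4,[0,0,0],0],
    [0.3,[0,0,0],0],
    [0.2,[0,0,0],0],
    [0,[0,0,0],0],
    [0,[0,0,0],0],
    [0,[0,0,0],0],
    [0,[0,0,0],0],
    [0,[0,0,0],0]
  ]
}}

```text
clock: 23.23
eef_pos: [0.5276, 0.3057, 0.1076]
tcp_rot: [0.0, 0.686, 0.727, -0.0]
wrist_force: [0.0, 0.4, -0.4]
gripper_width: 1.0
gripper_force: 0.0
```

Emit:
{"fn": "arm_command", "kwargs": {
  "rows": [
    [0,[0,0,-5],0],
    [0,[0,0,-10],0],
    [0,[0,0,-20],0],
    [0,[0,0,-30],0],
    [0,[0,0,-30],0],
    [0,[0,0,-30],0],
    [0,[-35,0,-20],0],
    [0,[-35,0,0],0],
    [0,[0,0,0],0],
    [0,[0,0,0],0],
    [0,[0,0,0],0]
  ]
}}

```text
clock: 24.15
eef_pos: [0.5316, 0.2362, 0.2535]
tcp_rot: [0.0, 0.687, 0.727, 0.0]
wrist_force: [-0.5, 0.1, 0.3]
gripper_width: 0.998
gripper_force: 0.0
```

```bash
python3 look.py
python3 - <<'E'
from h import *
p=shot("wrist")
R=np.array([[.9985,.056],[-.056,.9985]])
h=cv2.cvtColor(p["image"],cv2.COLOR_BGR2HSV)
m=((h[...,0]>3)&(h[...,0]<22)&(h[...,1]>120)).astype(np.uint8)
k,l,s,c=cv2.connectedComponentsWithStats(m)
print("amber",[(s[i].tolist(),onz(p,c[i],.13)) for i in range(1,k) if s[i,4]>200])
E
```

```text
wrist blue [[219, 33, 69, 43, 2629], [337, 143, 40, 18, 582]]
wrist bottle 0.84 [257. 177.] [0.533 0.246 0.114]
wrist bottle_cap 0.93 [254.  74.] [0.526 0.322 0.114]
wrist bottle_cap 0.26 [198.  88.] [0.486 0.31  0.114]
wrist tube 0.9 [364.  82.] [0.606 0.321 0.114]
scene blue [[484, 104, 28, 34, 522], [367, 149, 14, 20, 185], [100, 160, 19, 16, 239], [354, 176, 11, 15, 125], [115, 186, 22, 20, 334]]
scene bottle 0.57 [337. 164.] [0.542 0.241 0.114]
scene bottle_cap 0.54 [366. 156.] [0.52  0.328 0.114]
scene tube 0.62 [379. 179.] [0.631 0.31  0.114]
top blue [[87, 13, 96, 82, 5224], [415, 72, 39, 42, 471], [343, 187, 16, 16, 193], [364, 235, 16, 16, 202]]
top bottle_cap 0.48 [360. 249.] [ 0.421 -0.267  0.114]
top tube 0.22 [344. 204.] [ 0.547 -0.237  0.114]
t 24.75 p [0.532 0.236 0.253] yaw 93.33112716949996 delta mm [ 63.974   0.135 132.721] F [-0.084 -0.311  0.011] 1.0011828040951736 0.0
amber [([215, 75, 77, 113, 8051], array([0.52753244, 0.28327211, 0.13      ]))]
```

The base reads (0.533, 0.246) and the cap underside (0.526, 0.322), both at 114 mm. They are 76 mm apart, as they should be, and lie along gap_2. The tube reads within a few millimetres of where it was and both square bottles are unmoved, so I'm handing in.

```bash
python3 -c "
from workcell import manip
print(manip.job_done())"
```

```text
the job is handed in; nothing more can be done
None
```

I stood the round bottle upright on the bench, took it again by its glass body, laid it on its side on both rollers in gap_2, and handed the job in about 25 s into the 62 s allowed; no verdict came back.

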